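# Seat the drilling template on the twin pins of its fixture

## Robot

A 6-joint arm with a two-finger parallel gripper is mounted at the origin on a cart in front of the work surface, level with it; the furniture and walls round the work are solid. World frame = base frame: x ahead of the robot, y to its left, z up, the work surface at z = 0. Lengths are in m, angles in rad, forces in N, time in s.
With the tool pointing down it reaches from about 0.25 to 0.725 m from the base axis. Payload 4 kg.
Tool frame: the origin (TCP) lies midway between the tips of the shut fingers; the grasp point (between the pads) lies 19 mm behind it; z points along the fingers, y is the line along which they close (so a half turn about z gives the same grasp; the last joint's range is limited). The gripper opens to 85 mm and grips with 20 to 120 N. Pads are 22 mm wide; open, the fingers measure 114 mm over their backs; the gripper's body (76 mm by 85 mm) begins 54 mm behind the grasp point. The pads swing forward as they close: fully open they stand 13 mm farther back than shut.
Start: joints at [-1.224, 0.241, 0.005, 1.335, 0, 1.571], TCP at [0.17, -0.47, 0.202] pointing down, gripper open.
Joint ranges: [-2.72, 2.72], [-1.05, 1.87], [-1.09, 1.28], [-1.99, 2.15], [-1.42, 1.44], [-3.14, 3.14]. Speed limits (rad/s): [2.79, 2.79, 3.14, 3.14, 3.14, 3.14].

## Interface

Orientations are given as a unit quaternion [x, y, z, w].
In Python, from workcell import get_obs, camera, job_done, silhouettes gives the robot as it stands. The module is installed in compiled form; this text tells all that it offers.
- The arm moves only by the tool drive_tool, never from a script. Its argument "increments" is a list of rows, each a list of 3 entries, a list of its own where there are three numbers: the shift along the world's x, y, z in mm, then the turn, a rotation vector about the world's x, y, z in degrees, then the opening, from 0 (shut) to 1 (fully open). A call has 1 to 8 rows; each row shifts and turns the commanded pose from where the row before left it; what a row does not reach is not made up. A row lasts 1/12 s, in which the tool goes at most 41.7 mm and 7.16 degrees, less where a joint would pass 70% of its speed; a pose out of reach is approached as far as the arm can. A call is refused whole if a number of a shift passes 41.7 or a number of a turn 7.16, either way. A call with a gripper value outside its range is refused whole. The fingers move at their own pace and stop on an object; the grip force is fixed at half the most. Time passes only in rows, so rows that do not move let the fingers close. It gives the time, the measured TCP pose, the force, the opening and the grip force at its end, in the units of the state.
- get_obs(): the state, without advancing time (a new reading comes with each control period).
- camera(name): name is "side" or "top" or "wrist"; returns a dict with "image" (420x560x3 uint8, red, green, blue), "K" (3x3 intrinsics, pixels), "view" (4x4, takes a point from world to camera coordinates). Camera axes: x right, y down, z forward; pixel columns grow to the right and rows downward; lengths in m; the calibration is good to about 2 mm. A picture is of the moment at which its call begins. There is no depth.
- job_done(): hands the job in; it is judged then, once.
Trained networks look in a picture, given as the dict that the camera call returned (one of the last four; its "shot" number tells which), for a name from the list of things; names that differ only in an ending like _2 or _b are one class to them, and where a whole thing is asked for, a point or a joint stands for the part that bears it (a point fixed in the world has none). Each returns a list of dicts, best first, with "conf" (0 to 1); they miss things now and then, are a little off and sometimes report something else, mostly with a low value. They report only what shows in the picture. A call takes as long as a camera call.
- silhouettes(query, picture): "region" (420x560 bool, what is visible of it) and "bbox" ([left, top, right, bottom] in pixels, round what is visible of it).
The state is a dict: "clock": time; "joint_pos": joint angles; "joint_vel": joint speeds; "tau": joint torques, N m; "eef_pos": TCP position; "tool_rot": TCP orientation; "ft_force": force on the tool from outside, world axes, zero at the start; "ft_torque": the same for the moment, N m; "grip_width": finger opening in m; "grasp_force": force on a finger pad.
Only numpy, scipy, OpenCV 4.12 (cv2) and the standard library are available. Lean on these libraries where they do the work, as an engineer would, in place of code of your own. Each camera call takes 0.05 s, during which the arm holds its last target. There are 200 camera calls.

## Task

Pick up the drilling template by its handle, find the fixture's two pins with its two holes (by feel: the slide that carries the pins may be clamped anywhere in its travel), and press the template gently down until it sits flat on both shoulders and both spring catches have snapped shut over its ends. Then let go. Do not force it while it stands on the pin tips, and leave the other things where they lie.

Things in the scene. Friction and masses are not known exactly. Their poses are not given: they have to be found in the camera images.
- template: The loose drilling template: flat dark steel plate 74 (x) x 160 (y) x 6 mm with a black arch handle, 0.28 to 0.46 kg. Origin: centre of the underside, z up. Two through holes: 14 mm diameter at y = +70 mm, 10 mm diameter at y = -70 mm (x = 0). Four drill bushings stand 5 mm above the plate at x = +-8, y = +-20 mm.
- template_grip (a point): Middle of the handle's straight bar, 40 mm above the template's underside. The bar runs along the template's y: 12 mm thick (x), 82 mm long between the outsides of its posts, 14 mm high; pinch it across its 12 mm from above.
- fixture: The fixed drilling fixture: grey base 112 (x) x 196 (y) x 10 mm, a plastic housing nested in the middle (top 48 mm up). Origin: centre of the underside, z up. Its steel cross slide, guided along the fixture's x and firmly clamped, carries two towers at y = +-70 mm with a pin on each. The slide's x lies anywhere from -15 to +15 mm and is NOT measured: see or feel it.
- seat (a point): Fixed to the base: x = y = 0, at the height of the towers' flat shoulders, 50 mm above the desk; axes as the fixture's. Upright pins: 12 mm diameter at y = +70, 8 mm at y = -70, tips 28 mm above this point, flat-topped with a 0.8 mm chamfer. Holes have 1 mm clearance all round; the template fits one way only, axes parallel. Home: its underside at this height. Over 50 N on the fixture is too much.
- catch_left (a joint): Sprung hook on the outside of the slide's +y tower, rad: 0 shut, positive swung outward (up to 0.35). The descending plate meets its sloping nose about 20 mm above the shoulders and pushes it out to about 0.12; at the bottom it snaps back to 0, its tooth over the plate's end. Passing both hooks takes about 6 to 12 N in all.
- catch_right (a joint): The same hook on the -y tower; 0 shut, positive swung outward.
- housing_a: Bystander: loose beige plastic housing half, 42 x 62 x 27 mm, on the desk on the robot's side of the fixture. Origin: centre of its underside.
- housing_b: Bystander: a second such housing half, beside housing_a.
- steel_block: Bystander: small steel block 30 x 50 x 25 mm near the right edge of the desk. Origin: centre of its underside.

How it is judged:
At the end, for the whole second after the job is handed in: The template lies on both shoulders within 1.2 mm, level within 0.015 rad, centred on the pins, both catches shut (below 0.03 rad), released and still. Never over 50 N between template and fixture; loose housings and steel block not moved by more than 20 mm (z of template in the frame of fixture between 0.0485 and 0.0512 m and angle between template's own z axis and vertical below 0.015 rad and y of template in the frame of fixture between -0.0025 and 0.0025 m and x of template in the frame of fixture between -0.018 and 0.018 m and value of joint each of catch_left, catch_right below 0.03 rad and linear speed of template below 0.01 m/s); the robot touches nothing.
It fails at once if the template is pressed on the fixture with more than 50 N (contact force between template and fixture above 50 N).
It fails at once if a bystander (loose housing, steel block) is moved by more than 20 mm (distance of any of housing_a, housing_b, steel_block from where it was at the start of the episode above 0.02 m).
It also fails if it takes over 72 s, if anything falls off the work surface, if the arm or the gripper's body presses on something with over 40 N, if the wrist force passes 120 N, or if a joint passes its speed limit or range.

## Working session

There is one attempt and no reset: what is moved stays moved. The work goes in short steps, Python scripts to look and compute and a tool call to move; the robot and the scene stay as the last step left them, time stands still between calls to the robot, and variables do not carry over. Pictures are saved under pics/ and viewed, at most 10 in all, crops included, and the job is handed in when it is done.

Besides the shell and the picture viewer there is one more tool, called after "Request:" as name([rows], argument=value, ...), one row to a line, values as JSON. drive_tool: Moves the arm, as the interface text tells. Its arguments: {"type":"object","properties":{"increments":{"type":"array"}},"required":["increments"]}

```bash
mkdir -p pics; python3 - <<'E'
from workcell import *
import cv2,numpy as np
o=get_obs();print({k:np.round(v,3) for k,v in o.items()})
ims=[]
for n in("top","side"):
    c=camera(n);np.savez(f"{n}0.npz",**{k:c[k] for k in("image","K","view")})
    print(n,c["K"].round(1).tolist(),c["view"].round(4).tolist())
    for q in("template","fixture","template_grip","housing_a","steel_block"):
        for s in silhouettes(q,c)[:3]:print(q,round(s["conf"],2),s["bbox"])
    cv2.imwrite(f"pics/{n}0.png",c["image"][:,:,::-1])
E
```

```text
{'clock': np.float64(0.0), 'joint_pos': array([-1.224,  0.241,  0.004,  1.335,  0.   ,  1.571]), 'joint_vel': array([ 0.   ,  0.   , -0.001, -0.001,  0.   , -0.002]), 'tau': array([ 1.0000e-03, -3.7232e+01,  2.5241e+01,  1.7000e-02, -0.0000e+00,
       -0.0000e+00]), 'eef_pos': array([ 0.17 , -0.47 ,  0.201]), 'tool_rot': array([ 0.985,  0.173, -0.   , -0.001]), 'ft_force': array([ 0.186, -0.192,  0.691]), 'ft_torque': array([ 0.004, -0.033, -0.029]), 'grasp_force': np.float64(0.0), 'grip_width': np.float64(0.086)}
top [[501.3, 0.0, 279.5], [0.0, 501.3, 215.4], [0.0, 0.0, 1.0]] [[-0.0447, -0.999, -0.0061, -0.0041], [-0.9752, 0.0449, -0.2166, 0.5248], [0.2167, -0.0038, -0.9762, 1.446], [0.0, 0.0, 0.0, 1.0]]
template 0.82 [336.4, 187.6, 387.6, 226.0]
fixture 0.77 [163.9, 202.7, 233.4, 248.1]
template_grip 0.79 [334.3, 183.8, 389.1, 227.0]
housing_a 0.58 [194.1, 245.3, 216.6, 265.3]
housing_a 0.57 [163.8, 243.1, 186.1, 254.9]
steel_block 0.54 [166.4, 203.6, 235.0, 247.6]
steel_block 0.53 [388.4, 176.1, 409.6, 186.2]
side [[406.9, 0.0, 277.2], [0.0, 406.9, 207.9], [0.0, 0.0, 1.0]] [[0.9904, -0.1365, 0.0218, -0.5308], [-0.0681, -0.6192, -0.7823, 0.0843], [0.1203, 0.7733, -0.6225, 1.164], [0.0, 0.0, 0.0, 1.0]]
template 0.68 [279.0, 266.9, 321.7, 324.6]
fixture 0.8 [237.9, 150.7, 280.4, 196.8]
fixture 0.39 [225.2, 174.3, 244.4, 191.8]
template_grip 0.66 [279.1, 268.1, 320.2, 323.3]
housing_a 0.64 [226.1, 176.1, 242.3, 190.4]
housing_a 0.49 [233.5, 160.8, 241.7, 175.4]
steel_block 0.7 [335.3, 317.4, 350.5, 341.8]
```

```bash
python3 - <<'E'
import cv2,numpy as np
t=cv2.imread("pics/top0.png");s=cv2.imread("pics/side0.png")
a=cv2.resize(t[170:270,155:421],(800,300),interpolation=cv2.INTER_CUBIC)
b=cv2.resize(s[140:215,215:315],(400,300),interpolation=cv2.INTER_CUBIC)
c=cv2.resize(s[260:335,265:365],(400,300),interpolation=cv2.INTER_CUBIC)
cv2.imwrite("pics/c0.png",np.vstack([a,np.hstack([b,c])]))
E
```

```text
(no output)
```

View pics/c0.png

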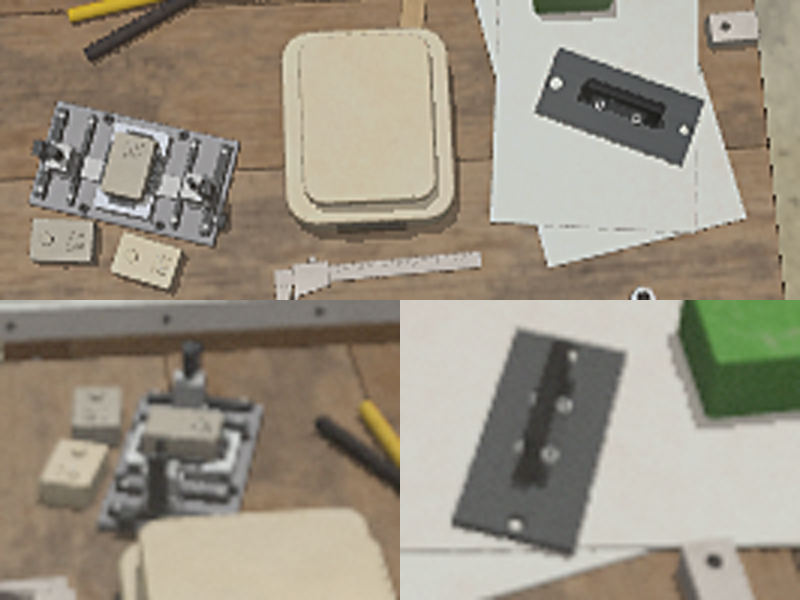

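```bash
cat >h.py <<'E'
import numpy as np
def ray(c,p):
    V=c["view"];R=V[:3,:3];o=-R.T@V[:3,3]
    d=R.T@np.linalg.solve(c["K"],[p[0],p[1],1.]);return o,d/np.linalg.norm(d)
def onz(c,p,z):
    o,d=ray(c,p);return o+d*(z-o[2])/d[2]
def tri(obs):
    A=np.zeros((3,3));b=np.zeros(3)
    for c,p in obs:
        o,d=ray(c,p);M=np.eye(3)-np.outer(d,d);A+=M;b+=M@o
    return np.linalg.solve(A,b)
def proj(c,X):
    X=np.atleast_2d(X);q=(c["view"][:3,:3]@X.T).T+c["view"][:3,3];q=(c["K"]@q.T).T;return q[:,:2]/q[:,2:]
E
python3 - <<'E'
from h import *
np.set_printoptions(precision=4,suppress=True)
T=np.load("top0.npz");S=np.load("side0.npz")
t=lambda x,y:(155+x/3.0075,170+y/3)
s=lambda x,y:(215+x/4,140+y/4); s2=lambda x,y:(265+(x-400)/4,260+(y-300)/4)
B=tri([(T,t(556,83)),(S,s2(573,356))]);b=tri([(T,t(684,130)),(S,s2(515,525))])
print(B,b,np.linalg.norm(B-b))
P=[onz(T,t(*p),.006) for p in[(563,48),(704,98),(684,167),(536,113)]];print(np.array(P),np.mean(P,0))
F=np.array([onz(T,t(*p),.01) for p in[(58,102),(240,142),(215,245),(30,205)]]);print(F,F.mean(0))
d=F[0]+F[3]-F[1]-F[2];print("fix yaw",np.degrees(np.arctan2(d[1],d[0]))-90)
P=np.array(P);d=P[0]+P[3]-P[1]-P[2];print("tmpl yaw",np.degrees(np.arctan2(d[1],d[0]))-90)
E
```

```text
[ 0.585  -0.2188  0.0092] [ 0.5266 -0.3463  0.0115] 0.140224635870918
[[ 0.6209 -0.2291  0.006 ]
 [ 0.5603 -0.3712  0.006 ]
 [ 0.4884 -0.344   0.006 ]
 [ 0.5523 -0.1962  0.006 ]] [ 0.5555 -0.2851  0.006 ]
[[0.5859 0.2978 0.01  ]
 [0.5347 0.1104 0.01  ]
 [0.4288 0.1385 0.01  ]
 [0.4786 0.3263 0.01  ]] [0.507  0.2183 0.01  ]
fix yaw -15.072531437147319
tmpl yaw -23.259597183827367
```

Request:
drive_tool([
  [[30,15,3],[0,0,4],1],
  [[30,15,3],[0,0,4],1],
  [[30,15,3],[0,0,4],1],
  [[30,15,3],[0,0,4],1],
  [[30,15,3],[0,0,4],1],
  [[30,15,3],[0,0,4],1],
  [[30,15,3],[0,0,4],1],
  [[30,15,3],[0,0,4],1],
])

```text
clock: 1.27
eef_pos: [0.4113, -0.3493, 0.2261]
tool_rot: [0.899, 0.439, 0.0, 0.0]
ft_force: [0.4, -0.5, -0.2]
grip_width: 0.0857
grasp_force: 0.0
```

Request:
drive_tool([
  [[30,15,0],[0,0,4],1],
  [[30,15,0],[0,0,4],1],
  [[30,15,0],[0,0,4],1],
  [[30,15,0],[0,0,2],1],
  [[0,0,0],[0,0,0],1],
  [[0,0,0],[0,0,0],1],
])

```text
clock: 1.77
eef_pos: [0.5312, -0.2889, 0.2249]
tool_rot: [0.838, 0.545, -0.0, -0.0]
ft_force: [-0.7, 0.1, -0.3]
grip_width: 0.0854
grasp_force: 0.0
```

```bash
python3 - <<'E'
from workcell import *
import cv2,numpy as np
o=get_obs();print({k:np.round(o[k],3) for k in("eef_pos","tool_rot","joint_pos","clock")})
c=camera("wrist");np.savez("w1.npz",**{k:c[k] for k in("image","K","view")})
cv2.imwrite("pics/w1.png",c["image"][:,:,::-1])
E
```

```text
{'eef_pos': array([ 0.531, -0.289,  0.225]), 'tool_rot': array([ 0.838,  0.545, -0.   , -0.   ]), 'joint_pos': array([-0.498,  0.45 ,  0.364,  1.486, -0.   ,  1.491]), 'clock': np.float64(1.767)}
```

View pics/w1.png

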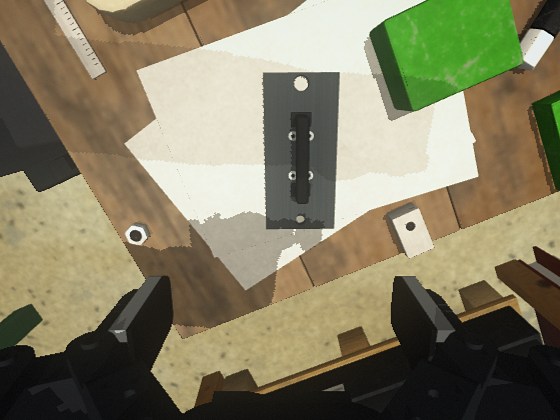

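Wrist view: plate corners about (263,72), (339,73), (334,229), (264,229); large hole (301,84), small hole (300,219); handle bar (302,113)–(302,203).

```bash
python3 - <<'E'
from h import *
np.set_printoptions(precision=4,suppress=True)
W=np.load("w1.npz");T=np.load("top0.npz")
B=onz(W,(301,84),.006);b=onz(W,(300,219),.006);d=B-b
print(B,b,np.linalg.norm(d),(B+b)/2,np.degrees(np.arctan2(d[1],d[0]))-90)
h=[onz(W,p,.047) for p in[(302,113),(302,203)]];d=h[0]-h[1];print(h,np.mean(h,0),np.degrees(np.arctan2(d[1],d[0]))-90,np.linalg.norm(d))
t=lambda x,y:(155+x/3.0075,170+y/3)
print(tri([(T,t(556,83)),(W,(301,84))]),tri([(T,t(684,130)),(W,(300,219))]))
print("top bar",[tri([(T,t(*p)),(W,w)]) for p,w in[((585,82),(302,113)),((664,111),(302,203))]])
V=W["view"];print(-V[:3,:3].T@V[:3,3],V[:3,:3])
E
```

```text
[ 0.5845 -0.2191  0.006 ] [ 0.5284 -0.348   0.006 ] 0.1405698311412515 [ 0.5565 -0.2835  0.006 ] -23.516293250202338
[array([ 0.5733, -0.2427,  0.047 ]), array([ 0.5402, -0.3205,  0.047 ])] [ 0.5567 -0.2816  0.047 ] -23.024076853035993 0.08462310551177377
[ 0.5845 -0.2193  0.0025] [ 0.5281 -0.3485  0.0031]
top bar [array([ 0.5732, -0.2431,  0.0457]), array([ 0.5399, -0.3214,  0.0431])]
[ 0.5624 -0.2221  0.3972] [[ 0.9139 -0.4059 -0.0013]
 [-0.3879 -0.8744  0.2915]
 [-0.1195 -0.2659 -0.9566]]
```

Request:
drive_tool([
  [[13,3,-25],[0,0,0.6],1],
  [[12.5,3,-30],[0,0,0],1],
  [[0,0,-30],[0,0,0],1],
  [[0,0,-30],[0,0,0],1],
  [[0,0,-25],[0,0,0],1],
  [[0,0,-20],[0,0,0],1],
  [[0,0,0],[0,0,0],1],
  [[0,0,0],[0,0,0],1],
])

```text
clock: 2.48
eef_pos: [0.5535, -0.2847, 0.0652]
tool_rot: [0.837, 0.547, -0.001, -0.001]
ft_force: [-0.4, 0.6, 1.1]
grip_width: 0.0851
grasp_force: 0.0
```

Request:
drive_tool([
  [[0,0,-15],[0,0,0],1],
  [[0,0,-15],[0,0,0],1],
  [[0,0,-9],[0,0,0],1],
  [[0,0,-5],[0,0,0],1],
  [[0,0,0],[0,0,0],1],
  [[0,0,0],[0,0,0],1],
])

```text
clock: 2.98
eef_pos: [0.5559, -0.2847, 0.0228]
tool_rot: [0.837, 0.548, 0.0, 0.001]
ft_force: [0.5, -0.4, -0.4]
grip_width: 0.0853
grasp_force: 0.0
```

Request:
drive_tool([
  [[0,0,-1.5],[0,0,0],0],
  [[0,0,0],[0,0,0],0],
  [[0,0,0],[0,0,0],0],
  [[0,0,0],[0,0,0],0],
  [[0,0,0],[0,0,0],0],
  [[0,0,0],[0,0,0],0],
  [[0,0,0],[0,0,0],0],
  [[0,0,0],[0,0,0],0],
])

```text
clock: 3.65
eef_pos: [0.5554, -0.2842, 0.0206]
tool_rot: [0.836, 0.548, -0.0, -0.0]
ft_force: [-1.4, -0.3, 3.9]
grip_width: 0.0097
grasp_force: 58.7
```

Request:
drive_tool([
  [[0,0,0],[0,0,0],0],
  [[0,0,0],[0,0,0],0],
  [[0,0,0],[0,0,0],0],
  [[0,0,0],[0,0,0],0],
])

```text
clock: 3.98
eef_pos: [0.5554, -0.2842, 0.0206]
tool_rot: [0.836, 0.548, 0.0, -0.0]
ft_force: [-2.0, 1.2, 4.1]
grip_width: 0.0091
grasp_force: 58.9
```

Request:
drive_tool([
  [[0,0,8],[0,0,0],0],
  [[0,0,22],[0,0,0],0],
  [[0,0,35],[0,0,0],0],
  [[0,0,40],[0,0,0],0],
  [[0,0,40],[0,0,0],0],
  [[0,0,35],[0,0,0],0],
  [[-5,10,20],[0,0,1],0],
  [[-7,20,10],[0,0,1],0],
])

```text
clock: 4.65
eef_pos: [0.5453, -0.2567, 0.2339]
tool_rot: [0.827, 0.562, 0.001, 0.003]
ft_force: [0.9, 0.1, -2.9]
grip_width: 0.0092
grasp_force: 58.9
```

Request:
drive_tool([
  [[-8,30,0],[0,0,1],0],
  [[-8,34,0],[0,0,1],0],
  [[-8,34,0],[0,0,1],0],
  [[-8,34,0],[0,0,1],0],
  [[-8,34,0],[0,0,1],0],
  [[-8,34,0],[0,0,1],0],
  [[-8,34,0],[0,0,0.5],0],
  [[-8,34,0],[0,0,0],0],
])

```text
clock: 5.32
eef_pos: [0.4785, 0.0152, 0.2298]
tool_rot: [0.794, 0.609, -0.0, -0.0]
ft_force: [1.5, 0.3, -2.6]
grip_width: 0.0093
grasp_force: 58.9
```

Request:
drive_tool([
  [[-8,34,0],[0,0,0],0],
  [[-8,34,0],[0,0,0],0],
  [[-8,34,0],[0,0,0],0],
  [[-8,34,0],[0,0,0],0],
  [[-8,34,0],[0,0,0],0],
  [[-8,34,0],[0,0,0],0],
  [[-8,26,0],[0,0,0],0],
  [[-8,20,0],[0,0,0],0],
])

```text
clock: 5.98
eef_pos: [0.4145, 0.2661, 0.2297]
tool_rot: [0.793, 0.609, -0.0, -0.0]
ft_force: [0.8, -0.5, -2.8]
grip_width: 0.0094
grasp_force: 58.9
```

Request:
drive_tool([
  [[-4,10,0],[0,0,0],0],
  [[0,0,0],[0,0,0],0],
  [[0,0,0],[0,0,0],0],
  [[0,0,0],[0,0,0],0],
])

```text
clock: 6.32
eef_pos: [0.4117, 0.2728, 0.2301]
tool_rot: [0.794, 0.608, -0.0, 0.0]
ft_force: [0.6, 0.3, -3.2]
grip_width: 0.0093
grasp_force: 58.9
```

```bash
python3 - <<'E'
from workcell import *
import cv2,numpy as np
o=get_obs();print({k:np.round(o[k],3) for k in("eef_pos","tool_rot","joint_pos","clock","ft_force","grip_width")})
c=camera("wrist");np.savez("w2.npz",**{k:c[k] for k in("image","K","view")})
cv2.imwrite("pics/w2.png",c["image"][:,:,::-1])
E
```

```text
{'eef_pos': array([0.412, 0.273, 0.23 ]), 'tool_rot': array([ 0.794,  0.608, -0.   ,  0.   ]), 'joint_pos': array([ 5.860e-01,  2.190e-01,  5.000e-02,  1.403e+00, -1.000e-03,
        2.420e+00]), 'clock': np.float64(6.317), 'ft_force': array([ 0.599,  0.312, -3.234]), 'grip_width': np.float64(0.009)}
```

View pics/w2.png

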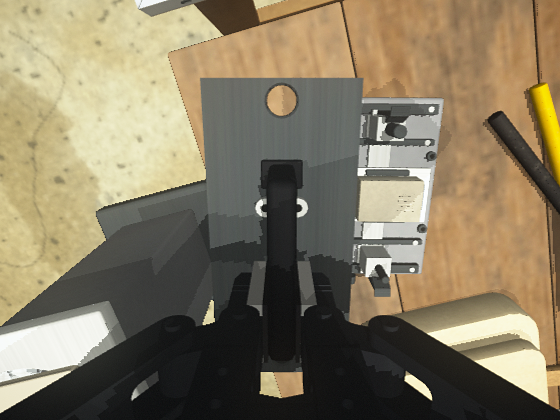

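```bash
python3 - <<'E'
import cv2
a=cv2.imread("pics/w2.png")
import numpy as np
u=cv2.resize(a[90:170,350:450],None,fx=4,fy=4,interpolation=cv2.INTER_CUBIC)
v=cv2.resize(a[230:310,350:450],None,fx=4,fy=4,interpolation=cv2.INTER_CUBIC)
t=cv2.imread("pics/top0.png")[195:255,155:255];t=cv2.resize(t,(800,280),interpolation=cv2.INTER_CUBIC)
cv2.imwrite("pics/c2.png",np.vstack([np.hstack([u,v]),t]))
E
```

```text
(no output)
```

View pics/c2.png

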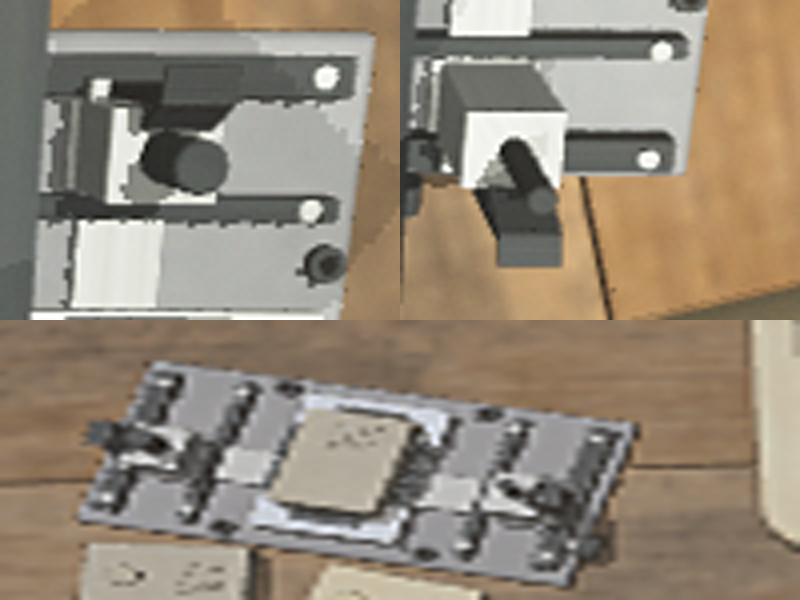

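```bash
python3 - <<'E'
from h import *
np.set_printoptions(precision=4,suppress=True)
W=np.load("w2.npz");T=np.load("top0.npz")
yaw=lambda d:np.degrees(np.arctan2(d[1],d[0]))-90
B=onz(W,(401,131.25),.078);b=onz(W,(385.25,280),.078);d=B-b
print("tips",B,b,np.linalg.norm(d),(B+b)/2,yaw(d))
B2=onz(W,(392,128),.05);b2=onz(W,(377.5,267.5),.05);print("base",B2,b2,np.linalg.norm(B2-b2),(B2+b2)/2,yaw(B2-b2))
p=onz(W,(443.2,98.2),.01);q=onz(W,(421.75,273.75),.01);print("right corners",p,q,np.linalg.norm(p-q),yaw(p-q))
u=(p-q)/np.linalg.norm(p-q);x=np.array([u[1],-u[0],0]);c=(p+q)/2-.056*x;print("fix centre",c,"slide x",((B+b)/2-c)@x,"y",((B+b)/2-c)@u)
z=.230-.021+.006
H=onz(W,(282,100),z);l=onz(W,(201,79),z);r=onz(W,(362,78),z)
print("hole",H,"edge",l,r,np.linalg.norm(l-r),yaw(r-l)+90)
th=np.radians(yaw(r-l)+90);print("template centre",(H-.07*np.array([-np.sin(th),np.cos(th),0])))
tt=lambda x,y:(155+x/8,195+(y-320)/(280/60))
print("top tips?",[onz(T,tt(*p),.078) for p in[(97,432),(595,545),(155,445),(510,490)]])
print("proj tips in top crop",(proj(T,[B,b,B2,b2])-[155,195])*[8,4.667]+[0,320])
E
```

```text
tips [0.5227 0.2896 0.078 ] [0.4843 0.1549 0.078 ] 0.14012640430626291 [0.5035 0.2222 0.078 ] -15.898231387622147
base [0.523 0.29  0.05 ] [0.4837 0.1547 0.05  ] 0.14089486750443003 [0.5034 0.2224 0.05  ] -16.20231932307783
right corners [0.5881 0.2995 0.01  ] [0.5374 0.1122 0.01  ] 0.19404013898942057 -15.143929579743613
fix centre [0.5087 0.2205 0.01  ] slide x -0.005493167780568225 y 0.0003512957211164922
hole [0.4317 0.3419 0.215 ] edge [0.3973 0.361  0.215 ] [0.4707 0.3417 0.215 ] 0.07594755604778872 -14.737393103768568
template centre [0.4139 0.2742 0.215 ]
top tips? [array([0.5238, 0.3046, 0.078 ]), array([0.443 , 0.1223, 0.078 ]), array([0.5144, 0.2832, 0.078 ]), array([0.4794, 0.1527, 0.078 ])]
proj tips in top crop [[137.5622 432.6969]
 [503.9273 482.5947]
 [152.5192 441.2966]
 [513.7427 491.7131]]
```

Pin tips at pixels (401,131) and (385,280), hole at (282,100): required shift about (+90,−52) mm. I'll hover above the pins and look through the hole.

Request:
drive_tool([
  [[10,-6,0],[0,0,-0.4],0],
  [[20,-12,0],[0,0,0],0],
  [[20,-12,0],[0,0,0],0],
  [[20,-12,0],[0,0,0],0],
  [[14,-7,-10],[0,0,0],0],
  [[6,-3,-20],[0,0,0],0],
  [[0,0,-25],[0,0,0],0],
  [[0,0,-25],[0,0,0],0],
])

```text
clock: 7.03
eef_pos: [0.5029, 0.2203, 0.149]
tool_rot: [0.797, 0.605, 0.0, 0.0]
ft_force: [0.5, 0.7, -3.0]
grip_width: 0.0094
grasp_force: 58.9
```

Request:
drive_tool([
  [[0,0,-18],[0,0,0],0],
  [[0,0,-12],[0,0,0],0],
  [[0,0,-8],[0,0,0],0],
  [[0,0,0],[0,0,0],0],
  [[0,0,0],[0,0,0],0],
  [[0,0,0],[0,0,0],0],
])

```text
clock: 7.53
eef_pos: [0.5024, 0.2218, 0.1132]
tool_rot: [0.796, 0.606, 0.001, 0.0]
ft_force: [0.6, 0.1, -3.4]
grip_width: 0.0093
grasp_force: 58.9
```

```bash
python3 - <<'E'
from workcell import *
import cv2,numpy as np
from h import *
o=get_obs();print({k:np.round(o[k],4) for k in("eef_pos","tool_rot","clock","ft_force","ft_torque")})
c=camera("wrist");np.savez("w3.npz",**{k:c[k] for k in("image","K","view")})
s=camera("side");np.savez("s3.npz",**{k:s[k] for k in("image","K","view")})
t=camera("top");np.savez("t3.npz",**{k:t[k] for k in("image","K","view")})
a=cv2.resize(c["image"][60:150,230:330,::-1],None,fx=4,fy=4,interpolation=cv2.INTER_CUBIC)
b=cv2.resize(s["image"][110:200,220:320,::-1],None,fx=4,fy=4,interpolation=cv2.INTER_CUBIC)
d=cv2.resize(t["image"][185:255,150:260,::-1],(800,240),interpolation=cv2.INTER_CUBIC)
cv2.imwrite("pics/c3.png",np.vstack([np.hstack([a,b]),d]))
print(proj(c,[[.5227,.2896,.078],[.523,.29,.05]]))
E
```

```text
{'eef_pos': array([0.5024, 0.2218, 0.1132]), 'tool_rot': array([7.958e-01, 6.056e-01, 9.000e-04, 2.000e-04]), 'clock': np.float64(7.5333), 'ft_force': array([ 0.559 ,  0.1048, -3.3824]), 'ft_torque': array([ 0.0171, -0.0164, -0.0109])}
[[282.03802994 102.1346879 ]
 [282.18445463 100.71343122]]
```

View pics/c3.png

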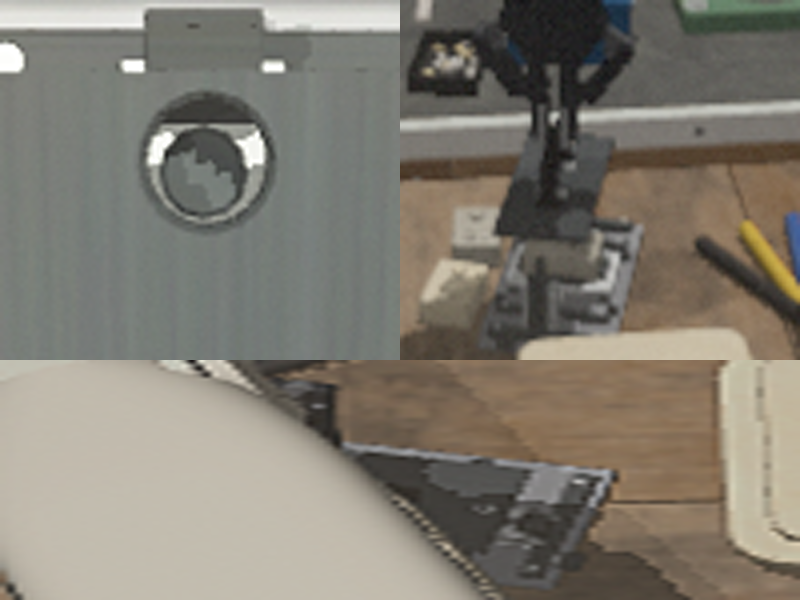

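```bash
python3 - <<'E'
from h import *
np.set_printoptions(precision=4,suppress=True)
W=np.load("w3.npz")
H=onz(W,(282,100),.0986);P=onz(W,(281,102.5),.078);d=P-H
th=np.radians(-15.6);x=np.array([np.cos(th),np.sin(th),0]);y=np.array([-x[1],x[0],0])
print(H,P,d,"dx,dy fixture",d@x,d@y)
V=W["view"];print(-V[:3,:3].T@V[:3,3])
# pins per earlier view vs hole model from eef
e=np.array([.5024,.2218,0]);print("hole if centred on eef",e+.07*y)
E
```

```text
[0.5229 0.2908 0.0986] [0.5221 0.2896 0.078 ] [-0.0008 -0.0013 -0.0206] dx,dy fixture -0.0004600903693003202 -0.0014330349359636693
[0.5227 0.2923 0.2856]
hole if centred on eef [0.5212 0.2892 0.    ]
```

Request:
drive_tool([
  [[-0.8,-1.3,-4],[0,0,-0.2],0],
  [[0,0,-4],[0,0,0],0],
  [[0,0,-2],[0,0,0],0],
  [[0,0,0],[0,0,0],0],
  [[0,0,0],[0,0,0],0],
])

```text
clock: 8.1
eef_pos: [0.5004, 0.2204, 0.102]
tool_rot: [0.797, 0.604, -0.0, -0.0]
ft_force: [0.2, -0.0, -3.1]
grip_width: 0.0094
grasp_force: 58.9
```

Request:
drive_tool([
  [[0,0,-1],[0,0,0],0],
  [[0,0,-1],[0,0,0],0],
  [[0,0,-1],[0,0,0],0],
  [[0,0,-1],[0,0,0],0],
  [[0,0,-1],[0,0,0],0],
  [[0,0,0],[0,0,0],0],
])

```text
clock: 8.6
eef_pos: [0.5005, 0.2204, 0.097]
tool_rot: [0.797, 0.604, -0.0, -0.0]
ft_force: [0.4, 0.2, -3.5]
grip_width: 0.0092
grasp_force: 58.9
```

Request:
drive_tool([
  [[0,0,-1],[0,0,0],0],
  [[0,0,-1],[0,0,0],0],
  [[0,0,0],[0,0,0],0],
])

```text
clock: 8.85
eef_pos: [0.5005, 0.2204, 0.0951]
tool_rot: [0.797, 0.604, -0.0, -0.0]
ft_force: [-0.9, -0.1, -3.2]
grip_width: 0.0089
grasp_force: 58.9
```

```bash
python3 - <<'E'
from workcell import *
import cv2,numpy as np
o=get_obs();print({k:np.round(o[k],4) for k in("eef_pos","tool_rot","ft_force","ft_torque")})
c=camera("wrist");np.savez("w4.npz",**{k:c[k] for k in("image","K","view")})
a=cv2.resize(c["image"][60:150,230:330,::-1],None,fx=5,fy=5,interpolation=cv2.INTER_CUBIC)
cv2.imwrite("pics/c4.png",a)
E
```

```text
{'eef_pos': array([0.5005, 0.2204, 0.0951]), 'tool_rot': array([ 7.967e-01,  6.044e-01, -2.000e-04, -0.000e+00]), 'ft_force': array([-0.9308, -0.1471, -3.2453]), 'ft_torque': array([0.0165, 0.0295, 0.0151])}
```

View pics/c4.png

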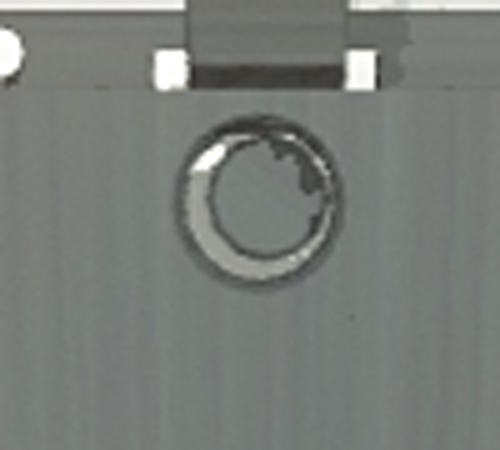

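The pin shows inside the hole (pin centre (265,197), hole centre (258,202) in the crop), so both pins have entered with no contact force. Small correction, then down.

Request:
drive_tool([
  [[0.6,0.1,0],[0,0,0],0],
  [[0,0,-1.5],[0,0,0],0],
  [[0,0,-1.5],[0,0,0],0],
  [[0,0,-1.5],[0,0,0],0],
  [[0,0,0],[0,0,0],0],
])

```text
clock: 9.32
eef_pos: [0.5009, 0.2204, 0.0903]
tool_rot: [0.797, 0.604, -0.0, -0.0]
ft_force: [0.4, -0.2, -3.2]
grip_width: 0.0091
grasp_force: 58.9
```

Request:
drive_tool([
  [[0,0,-1],[0,0,0],0],
  [[0,0,-1],[0,0,0],0],
  [[0,0,-1],[0,0,0],0],
  [[0,0,0],[0,0,0],0],
])

```text
clock: 9.65
eef_pos: [0.5011, 0.2205, 0.0875]
tool_rot: [0.797, 0.604, -0.0, -0.0]
ft_force: [-0.2, -0.2, -2.7]
grip_width: 0.0092
grasp_force: 58.9
```

Request:
drive_tool([
  [[0,0,-1],[0,0,0],0],
  [[0,0,-1],[0,0,0],0],
  [[0,0,-1],[0,0,0],0],
  [[0,0,0],[0,0,0],0],
])

```text
clock: 9.98
eef_pos: [0.5011, 0.2205, 0.0846]
tool_rot: [0.797, 0.604, -0.0, -0.0]
ft_force: [-0.0, -0.5, -4.2]
grip_width: 0.0092
grasp_force: 58.9
```

Request:
drive_tool([
  [[0,0,-1],[0,0,0],0],
  [[0,0,-1],[0,0,0],0],
  [[0,0,-1],[0,0,0],0],
  [[0,0,0],[0,0,0],0],
])

```text
clock: 10.32
eef_pos: [0.5011, 0.2205, 0.0816]
tool_rot: [0.797, 0.604, -0.0, -0.0]
ft_force: [-0.5, -0.5, -3.0]
grip_width: 0.0094
grasp_force: 58.9
```

Request:
drive_tool([
  [[0,0,-1],[0,0,0],0],
  [[0,0,-1],[0,0,0],0],
  [[0,0,-1],[0,0,0],0],
  [[0,0,0],[0,0,0],0],
])

```text
clock: 10.65
eef_pos: [0.5013, 0.2206, 0.0787]
tool_rot: [0.797, 0.604, 0.0, -0.0]
ft_force: [-0.4, -0.4, -3.3]
grip_width: 0.0094
grasp_force: 58.9
```

Request:
drive_tool([
  [[0,0,-1],[0,0,0],0],
  [[0,0,-1],[0,0,0],0],
  [[0,0,0],[0,0,0],0],
])

```text
clock: 10.9
eef_pos: [0.5017, 0.2208, 0.0774]
tool_rot: [0.797, 0.604, 0.001, 0.0]
ft_force: [-0.8, -0.5, 1.8]
grip_width: 0.0093
grasp_force: 59.4
```

```bash
python3 - <<'E'
from workcell import *
import cv2,numpy as np
o=get_obs();print({k:np.round(o[k],4) for k in("eef_pos","tool_rot","ft_force","ft_torque")})
c=camera("wrist");s=camera("side")
a=cv2.resize(c["image"][60:150,230:330,::-1],None,fx=4,fy=4,interpolation=cv2.INTER_CUBIC)
b=cv2.resize(s["image"][120:210,220:320,::-1],None,fx=4,fy=4,interpolation=cv2.INTER_CUBIC)
cv2.imwrite("pics/c5.png",np.hstack([a,b]))
E
```

```text
{'eef_pos': array([0.5017, 0.2208, 0.0774]), 'tool_rot': array([7.967e-01, 6.044e-01, 6.000e-04, 1.000e-04]), 'ft_force': array([-0.7748, -0.4621,  1.8187]), 'ft_torque': array([0.0539, 0.034 , 0.0368])}
```

View pics/c5.png

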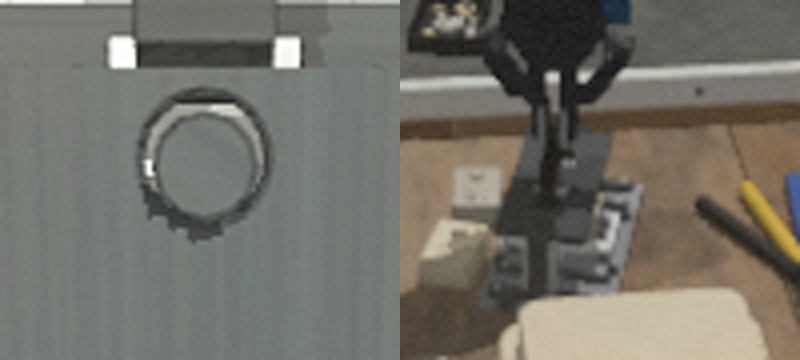

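Request:
drive_tool([
  [[-0.2,-0.6,0],[0,0,0],0],
  [[0,0,-0.5],[0,0,0],0],
  [[0,0,0],[0,0,0],0],
])

```text
clock: 11.25
eef_pos: [0.5015, 0.2202, 0.0768]
tool_rot: [0.797, 0.604, 0.001, 0.0]
ft_force: [-0.9, -0.4, 3.5]
grip_width: 0.0095
grasp_force: 59.7
```

Request:
drive_tool([
  [[0,0,-0.5],[0,0,0],0],
  [[0,0,-0.5],[0,0,0],0],
  [[0,0,0],[0,0,0],0],
])

```text
clock: 11.5
eef_pos: [0.5015, 0.2201, 0.0756]
tool_rot: [0.797, 0.604, 0.0, 0.0]
ft_force: [-0.3, -0.1, 4.3]
grip_width: 0.0093
grasp_force: 59.8
```

Request:
drive_tool([
  [[0,0,-0.5],[0,0,0],0],
  [[0,0,-0.5],[0,0,0],0],
  [[0,0,-0.5],[0,0,0],0],
  [[0,0,0],[0,0,0],0],
])

```text
clock: 11.83
eef_pos: [0.5014, 0.2201, 0.0741]
tool_rot: [0.797, 0.604, 0.0, 0.0]
ft_force: [-0.4, -0.1, 5.2]
grip_width: 0.0093
grasp_force: 59.9
```

Request:
drive_tool([
  [[0,0,-0.5],[0,0,0],0],
  [[0,0,-0.5],[0,0,0],0],
  [[0,0,-0.5],[0,0,0],0],
  [[0,0,0],[0,0,0],0],
])

```text
clock: 12.17
eef_pos: [0.5016, 0.2203, 0.073]
tool_rot: [0.797, 0.604, 0.001, 0.0]
ft_force: [-0.6, 0.1, 6.9]
grip_width: 0.0093
grasp_force: 60.1
```

Request:
drive_tool([
  [[0,0,-0.5],[0,0,0],0],
  [[0,0,-0.5],[0,0,0],0],
  [[0,0,0],[0,0,0],0],
])

```text
clock: 12.42
eef_pos: [0.5018, 0.2204, 0.0723]
tool_rot: [0.797, 0.604, 0.001, 0.0]
ft_force: [-0.2, -0.3, 8.2]
grip_width: 0.0089
grasp_force: 60.3
```

Request:
drive_tool([
  [[0,0,-0.5],[0,0,0],0],
  [[0,0,-0.5],[0,0,0],0],
  [[0,0,0],[0,0,0],0],
])

```text
clock: 12.67
eef_pos: [0.5023, 0.2209, 0.0722]
tool_rot: [0.797, 0.604, 0.002, 0.0]
ft_force: [-0.8, 0.5, 11.5]
grip_width: 0.0095
grasp_force: 60.8
```

```bash
python3 - <<'E'
from workcell import *
import cv2,numpy as np
o=get_obs();print({k:np.round(o[k],4) for k in("eef_pos","tool_rot","ft_force","ft_torque")})
c=camera("wrist");s=camera("side");np.savez("w6.npz",**{k:c[k] for k in("image","K","view")})
a=cv2.resize(c["image"][50:140,230:330,::-1],None,fx=4,fy=4,interpolation=cv2.INTER_CUBIC)
b=cv2.resize(s["image"][140:210,235:310,::-1],(400,360),interpolation=cv2.INTER_CUBIC)
cv2.imwrite("pics/c6.png",np.hstack([a,b]))
E
```

```text
{'eef_pos': array([0.5023, 0.2209, 0.0722]), 'tool_rot': array([7.966e-01, 6.045e-01, 1.900e-03, 1.000e-04]), 'ft_force': array([-0.8265,  0.539 , 11.5068]), 'ft_torque': array([ 0.0578,  0.3035, -0.0112])}
```

View pics/c6.png

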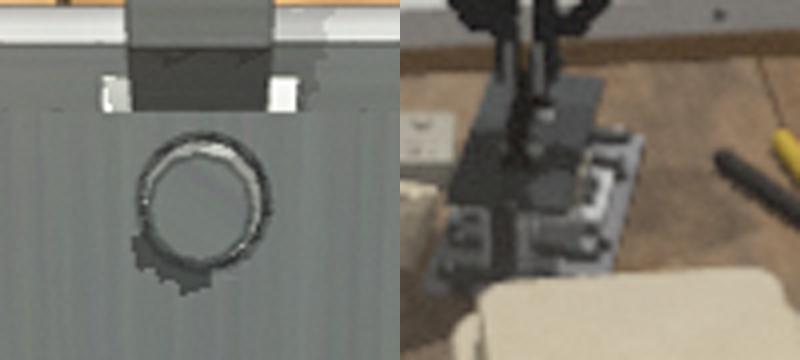

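Request:
drive_tool([
  [[0,0,-0.5],[0,0,0],0],
  [[0,0,0],[0,0,0],0],
])

```text
clock: 12.93
eef_pos: [0.5025, 0.2211, 0.0721]
tool_rot: [0.797, 0.604, 0.002, 0.0]
ft_force: [-1.6, -0.2, 14.2]
grip_width: 0.0091
grasp_force: 61.0
```

Request:
drive_tool([
  [[0,0,-0.5],[0,0,0],0],
  [[0,0,0],[0,0,0],0],
])

```text
clock: 13.1
eef_pos: [0.5028, 0.2214, 0.0721]
tool_rot: [0.797, 0.605, 0.003, 0.0]
ft_force: [-0.9, 1.0, 16.3]
grip_width: 0.0091
grasp_force: 61.3
```

```bash
python3 - <<'E'
from workcell import *
import numpy as np
o=get_obs();print({k:np.round(o[k],4) for k in("eef_pos","tool_rot","ft_force","ft_torque")})
E
```

```text
{'eef_pos': array([0.5028, 0.2214, 0.0721]), 'tool_rot': array([0.7966, 0.6045, 0.0028, 0.    ]), 'ft_force': array([-0.8604,  1.0015, 16.2674]), 'ft_torque': array([0.2387, 0.5296, 0.0243])}
```

Request:
drive_tool([
  [[0,0,1],[0,0,0],0],
  [[-1,-1,0],[-0.2,0.25,0],0],
  [[0,0,0],[0,0,0],0],
  [[0,0,-0.5],[0,0,0],0],
  [[0,0,0],[0,0,0],0],
])

```text
clock: 13.52
eef_pos: [0.5019, 0.22, 0.0722]
tool_rot: [0.797, 0.604, -0.0, 0.0]
ft_force: [-0.7, -0.2, 13.5]
grip_width: 0.0094
grasp_force: 61.0
```

```bash
python3 - <<'E'
from workcell import *
import numpy as np
from h import *
np.set_printoptions(precision=4,suppress=True)
o=get_obs();print({k:np.round(o[k],4) for k in("eef_pos","tool_rot","ft_force","ft_torque")})
th=np.radians(-15.7);x=np.array([np.cos(th),np.sin(th),0]);y=np.array([-x[1],x[0],0])
S=np.load("side0.npz");c=np.array([.5025,.2215,0])
for z in(.0565,.0635,.07):print(z,[((proj(S,c+sx*.037*x+sy*.08*y+[0,0,z])[0]-[235,140])*[5.333,5.143]+[400,0]).round() for sx,sy in((-1,-1),(1,-1),(1,1),(-1,1))])
W=np.load("w2.npz");print(W["K"][0,0])
E
```

```text
{'eef_pos': array([0.5019, 0.22  , 0.0722]), 'tool_rot': array([ 0.7967,  0.6044, -0.0002,  0.0005]), 'ft_force': array([-0.6746, -0.1913, 13.4505]), 'ft_torque': array([0.0802, 0.2264, 0.0096])}
0.0565 [array([442., 211.]), array([564., 223.]), array([603.,  89.]), array([491.,  79.])]
0.0635 [array([442., 202.]), array([564., 213.]), array([603.,  80.]), array([491.,  70.])]
0.07 [array([441., 193.]), array([564., 205.]), array([603.,  71.]), array([491.,  62.])]
374.7956985968813
```

```bash
python3 - <<'E'
from workcell import *
import cv2,numpy as np
c=camera("wrist");s=camera("side");t=camera("top")
for n,q in(("w7",c),("s7",s),("t7",t)):np.savez(n+".npz",**{k:q[k] for k in("image","K","view")})
a=cv2.resize(c["image"][50:140,230:330,::-1],(333,300),interpolation=cv2.INTER_CUBIC)
b=cv2.resize(s["image"][145:205,235:295,::-1],(466,466),interpolation=cv2.INTER_CUBIC)
d=cv2.resize(t["image"][205:255,195:245,::-1],(333,300),interpolation=cv2.INTER_CUBIC)
L=np.vstack([a,d]);R=np.zeros((600,466,3),np.uint8);R[:466]=b
cv2.imwrite("pics/c7.png",np.hstack([L,R]))
E
```

```text
(no output)
```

View pics/c7.png

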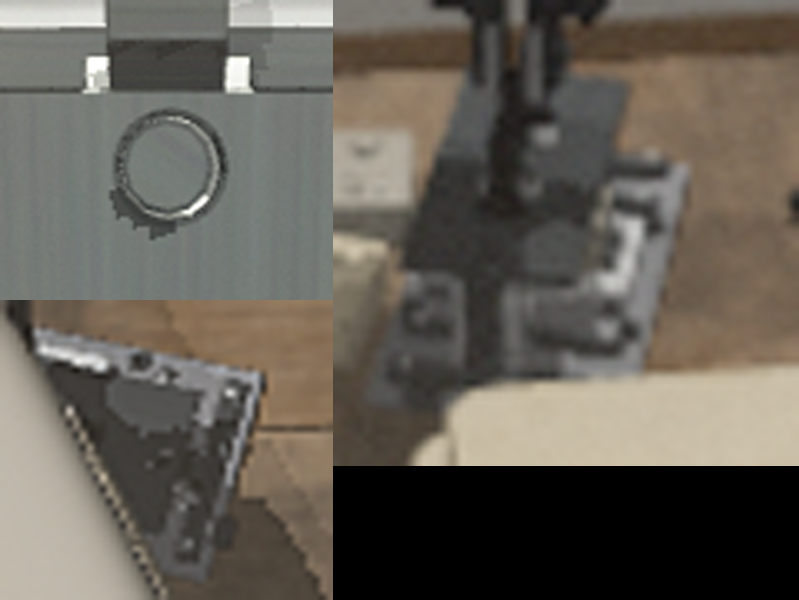

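Request:
drive_tool([
  [[-0.5,0.1,0],[0.13,0.48,0],0],
  [[0,0,0],[0,0,0],0],
  [[0,0,0],[0,0,0],0],
])

```text
clock: 13.92
eef_pos: [0.5017, 0.22, 0.0722]
tool_rot: [0.797, 0.604, -0.003, -0.003]
ft_force: [-0.5, -0.7, 13.6]
grip_width: 0.0091
grasp_force: 60.9
```

```bash
cat >st.py <<'E'
from workcell import *
import numpy as np
o=get_obs();print({k:np.round(o[k],4).tolist() for k in("eef_pos","tool_rot","ft_force","ft_torque")})
E
python3 st.py
```

```text
{'eef_pos': [0.5017, 0.22, 0.0722], 'tool_rot': [0.7967, 0.6044, -0.0028, -0.0028], 'ft_force': [-0.5193, -0.6779, 13.5614], 'ft_torque': [0.0157, 0.0151, 0.0352]}
```

Request:
drive_tool([
  [[-0.2,-0.2,-0.5],[0,0,0],0],
  [[0,0,-0.5],[0,0,0],0],
  [[0,0,0],[0,0,0],0],
])

```text
clock: 14.17
eef_pos: [0.502, 0.2202, 0.0721]
tool_rot: [0.797, 0.604, -0.002, -0.003]
ft_force: [-0.0, -0.6, 16.1]
grip_width: 0.0092
grasp_force: 61.4
```

```bash
python3 st.py
```

```text
{'eef_pos': [0.502, 0.2202, 0.0721], 'tool_rot': [0.7967, 0.6044, -0.0019, -0.0027], 'ft_force': [-0.0373, -0.6152, 16.0535], 'ft_torque': [0.0411, 0.1783, 0.0444]}
```

```bash
python3 - <<'E'
from workcell import *
from h import *
c=camera("wrist");np.savez("w8.npz",**{k:c[k] for k in("image","K","view")})
for n in("w3","w4","w7","w8"):
    W=np.load(n+".npz");g=W["image"].astype(int).sum(2)//3
    print(n,"row30+",g[30:86,276:288].mean(1).astype(int).tolist())
E
```

```text
w3 row30+ [167, 167, 168, 169, 169, 169, 169, 170, 170, 170, 170, 170, 169, 169, 168, 169, 168, 168, 168, 168, 167, 168, 169, 169, 169, 169, 169, 170, 171, 138, 187, 209, 128, 111, 112, 111, 101, 109, 109, 112, 113, 109, 107, 109, 111, 111, 111, 116, 123, 123, 122, 123, 118, 88, 76, 65]
w4 row30+ [166, 166, 166, 166, 166, 165, 166, 166, 165, 166, 165, 165, 165, 165, 166, 166, 166, 166, 166, 166, 166, 167, 169, 145, 123, 114, 112, 113, 111, 101, 109, 109, 111, 114, 111, 106, 108, 110, 110, 111, 111, 116, 105, 69, 60, 60, 62, 73, 123, 123, 122, 123, 120, 89, 73, 58]
w7 row30+ [166, 166, 165, 165, 165, 165, 165, 165, 165, 169, 111, 108, 111, 112, 111, 109, 110, 109, 110, 112, 114, 112, 109, 106, 109, 110, 111, 111, 110, 114, 119, 100, 64, 57, 57, 60, 63, 66, 65, 66, 65, 65, 64, 67, 64, 64, 64, 89, 120, 120, 119, 120, 111, 84, 73, 112]
w8 row30+ [165, 164, 165, 164, 164, 164, 163, 164, 164, 167, 122, 111, 111, 112, 111, 110, 110, 110, 110, 112, 114, 112, 109, 108, 109, 111, 111, 112, 109, 116, 120, 98, 63, 61, 59, 62, 65, 67, 66, 67, 66, 65, 67, 68, 65, 65, 64, 74, 119, 120, 120, 121, 113, 82, 70, 106]
```

```bash
python3 - <<'E'
from h import *
np.set_printoptions(precision=4,suppress=True)
W={n:np.load(n+".npz") for n in("w3","w4","w7","w8")}
th=np.radians(-15.7);y=np.array([-np.sin(th),np.cos(th),0]);x=np.array([y[1],-y[0],0])
P=np.array([.5221,.2896,0])   # big pin (measured)
X=tri([(W["w3"],(281.5,62)),(W["w4"],(281.5,53.5))]);print("back edge w3/w4",X,"y' from pin",(X-P)@y)
print("pred in w7",proj(W["w7"],X),"seen 39.5")
for z in(.062,.066,.07,.074,.078):
  f=lambda n,r:round(1000*float((onz(W[n],(281.5,r),z)-P)@y),2)
  print(z,"back",f("w3",62),f("w4",53.5),f("w7",39.7),f("w8",39.8),"ridge",f("w4",72.7),f("w7",61.3),f("w8",61.2))
for n in W:print(n,W[n]["view"][:3,3],(-W[n]["view"][:3,:3].T@W[n]["view"][:3,3]))
E
```

```text
back edge w3/w4 [0.5266 0.3073 0.0997] y' from pin 0.018225201427068155
pred in w7 [[279.1669  46.3152]] seen 39.5
0.062 back 21.41 22.0 25.37 25.6 ridge 12.83 16.37 16.69
0.066 back 21.08 21.59 24.84 25.07 ridge 12.61 16.04 16.35
0.07 back 20.75 21.19 24.31 24.53 ridge 12.38 15.71 16.01
0.074 back 20.42 20.78 23.78 24.0 ridge 12.15 15.38 15.68
0.078 back 20.08 20.38 23.26 23.47 ridge 11.93 15.05 15.34
w3 [-0.4264  0.3202  0.3949] [0.5227 0.2923 0.2856]
w4 [-0.4237  0.3244  0.3785] [0.5214 0.291  0.2674]
w7 [-0.4253  0.331   0.3566] [0.5227 0.2908 0.2444]
w8 [-0.4248  0.3306  0.359 ] [0.524  0.2905 0.2444]
```

```bash
cat >fit.py <<'E'
from h import *
import cv2,sys
from scipy.optimize import least_squares
from scipy.spatial.transform import Rotation as R
np.set_printoptions(precision=4,suppress=True)
def fit(n,eef,yaw):
    W=np.load(n+".npz");g=cv2.GaussianBlur(W["image"].astype(np.float32).mean(2),(3,3),0)
    gx=np.abs(np.diff(g,axis=1));gy=np.abs(np.diff(g,axis=0))
    pl=np.array([[r,187+gx[r,187:223].argmax()+.5] for r in range(90,300,6)])   # left edge
    pr=np.array([[r,345+gx[r,345:372].argmax()+.5] for r in range(90,300,6)])   # right edge
    pt=np.array([[70+gy[70:86,c].argmax()+.5,c] for c in list(range(210,250,4))+list(range(310,350,4))])
    def clean(a,i,j):
        for _ in range(6):
            k=np.polyfit(a[:,i],a[:,j],1);e=np.abs(np.polyval(k,a[:,i])-a[:,j]);a=a[e<max(1.,1.5*np.median(e))]
        return np.array([np.polyval(k,[a[:,i].min(),a[:,i].max()]),[a[:,i].min(),a[:,i].max()]]).T,len(a),e.max()
    L,nl,el=clean(pl,0,1);Rr,nr,er=clean(pr,0,1);Tt,nt,et=clean(pt,1,0)
    print(n,"inliers",nl,nr,nt,"err",el,er,et);print(" L",L.tolist(),"R",Rr.tolist(),"T",Tt.tolist())
    def line_res(Q,A,B):
        a,b=proj(W,[A,B]);t=(b-a)/np.linalg.norm(b-a);return [(q[0]-a[0])*t[1]-(q[1]-a[1])*t[0] for q in Q]
    def res(p):
        Rm=R.from_euler("ZXY",[np.radians(yaw)+p[3],p[4],p[5]]).as_matrix();o=eef+p[:3]
        f=lambda x,y:o+Rm@np.array([x,y,.006])
        return np.r_[line_res(L,f(-.037,-.08),f(-.037,.08)),line_res(Rr,f(.037,-.08),f(.037,.08)),line_res(Tt[:,::-1]*0+np.array([[q[1],q[0]] for q in Tt])[:,::-1],f(-.037,.08),f(.037,.08)),(proj(W,f(0,.07))[0]-HOLE[n]), p[5]*50]
    s=least_squares(res,[0,0,-.02,0,0,0],x_scale=[.01]*3+[.1]*3)
    print(" offset from eef (mm)",s.x[:3]*1000,"dyaw,pitch(x'),roll(y') deg",np.degrees(s.x[3:]),"rms",np.sqrt((s.fun**2).mean()))
HOLE={"w2":np.array([281.5,100.]),"w8":np.array([281.3,100.2])}
fit("w2",np.array([.4117,.2728,.2301]),-15.1)
fit("w8",np.array([.502,.2202,.0721]),-15.7)
E
python3 fit.py
```

```text
w2 inliers 18 11 20 err 0.6951967679185884 0.9954972216899591 1.4210854715202004e-14
 L [[200.27180906778395, 90.0], [210.1951967679186, 258.0]] R [[362.1637286836559, 90.0], [359.6210001916076, 252.0]] T [[77.49999999999999, 210.0], [77.5, 346.0]]
 offset from eef (mm) [14.0435 14.6381 18.4601] dyaw,pitch(x'),roll(y') deg [ 9.4737 34.7829 51.4012] rms 30.831688158899993
w8 inliers 8 20 14 err 0.796600234466581 0.9576135868774713 5.684341886080802e-14
 L [[199.55803048065653, 90.0], [189.76670574443142, 282.0]] R [[361.40165481201905, 90.0], [354.1310059515168, 240.0]] T [[77.49999999999994, 210.0], [77.49999999999996, 346.0]]
 offset from eef (mm) [ 5.9087 21.3868 92.8697] dyaw,pitch(x'),roll(y') deg [  2.4631 -43.9767 -51.9965] rms 28.110522752314253
```

```bash
sed -i 's/Tt\[:,::-1\]\*0+np.array(\[\[q\[1\],q\[0\]\] for q in Tt\])\[:,::-1\]/Tt[:,::-1]/' fit.py
sed -i 's/    def line_res/    if n=="w2":Rr=np.array([[361.8,90],[354.5,240]])\n    else:L=np.array([[199.9,90],[209.8,258]])\n    def line_res/' fit.py; python3 fit.py | grep -v " L"
python3 - <<'E'
import numpy as np,cv2
W=np.load("w8.npz");g=cv2.GaussianBlur(W["image"].astype(np.float32).mean(2),(3,3),0)
W2=np.load("w2.npz");g2=cv2.GaussianBlur(W2["image"].astype(np.float32).mean(2),(3,3),0)
for r in(100,150,200,250,280):print(r,g[r,345:372].astype(int).tolist(),g2[r,345:372].astype(int).tolist())
E
```

```text
w2 inliers 18 11 20 err 0.6951967679185884 0.9954972216899591 1.4210854715202004e-14
 offset from eef (mm) [  1.677    1.3072 -11.874 ] dyaw,pitch(x'),roll(y') deg [ 0.2265 -1.8256  0.1343] rms 0.20634757183938401
w8 inliers 8 20 14 err 0.796600234466581 0.9576135868774713 5.684341886080802e-14
 offset from eef (mm) [  1.4856   1.4161 -11.8391] dyaw,pitch(x'),roll(y') deg [ 0.2582 -1.7394  0.2039] rms 0.23292906134019165
100 [124, 123, 122, 122, 121, 121, 122, 123, 123, 122, 120, 119, 117, 115, 115, 129, 169, 210, 222, 221, 220, 220, 221, 221, 221, 222, 222] [107, 106, 106, 105, 105, 105, 105, 106, 106, 106, 105, 105, 103, 101, 99, 104, 129, 167, 183, 177, 174, 174, 175, 176, 177, 178, 178]
150 [121, 121, 121, 121, 122, 122, 122, 122, 122, 121, 119, 119, 128, 157, 191, 200, 160, 94, 72, 90, 100, 97, 82, 63, 55, 56, 57] [105, 105, 105, 105, 106, 107, 107, 106, 106, 105, 104, 103, 106, 124, 156, 176, 179, 178, 177, 176, 173, 148, 110, 120, 179, 222, 231]
200 [107, 107, 108, 108, 109, 109, 108, 107, 107, 106, 107, 137, 201, 245, 254, 253, 253, 253, 253, 253, 238, 210, 198, 199, 200, 200, 199] [91, 91, 91, 91, 92, 92, 92, 92, 93, 92, 90, 85, 82, 93, 136, 186, 204, 203, 203, 202, 202, 203, 204, 203, 203, 203, 203]
250 [102, 104, 105, 105, 103, 101, 123, 186, 239, 253, 252, 252, 252, 252, 252, 253, 252, 237, 208, 197, 198, 198, 198, 199, 199, 195, 186] [86, 87, 87, 88, 88, 87, 89, 111, 147, 154, 129, 112, 129, 157, 146, 106, 88, 92, 101, 108, 109, 108, 107, 108, 109, 109, 109]
280 [60, 60, 60, 59, 68, 114, 173, 197, 196, 195, 195, 194, 194, 194, 194, 195, 195, 196, 197, 197, 197, 197, 196, 192, 181, 160, 137] [50, 50, 49, 49, 49, 55, 71, 84, 84, 86, 106, 128, 134, 135, 139, 143, 144, 143, 142, 141, 142, 148, 153, 137, 91, 50, 43]
```

```bash
cat >>fit.py <<'E'
print("--- w1")
W=np.load("w1.npz");g=cv2.GaussianBlur(W["image"].astype(np.float32).mean(2),(3,3),0)
def sub(a,lo):   # subpixel gradient centroid
    d=np.abs(np.diff(a));i=d.argmax();k=np.arange(max(0,i-2),min(len(d),i+3));return lo+.5+(d[k]*k).sum()/d[k].sum()
rows=np.arange(82,205,5)
L=np.array([[sub(g[r,254:274],254),r] for r in rows]);Rr=np.array([[sub(g[r,326:348],326),r] for r in rows])
cols=np.array(list(range(270,290,4))+list(range(312,332,4)))
T=np.array([[c,sub(g[62:82,c],62)] for c in cols]);Bt=np.array([[c,sub(g[218:238,c],218)] for c in cols])
def lr(Q,A,B):
    a,b=proj(W,[A,B]);t=(b-a)/np.linalg.norm(b-a);return (Q[:,0]-a[0])*t[1]-(Q[:,1]-a[1])*t[0]
def res(p):
    Rm=R.from_euler("ZXY",[np.radians(-23.4)+p[3],p[4],p[5]]).as_matrix();o=np.array([.5565,-.2835,0])+p[:3]
    f=lambda x,y:o+Rm@np.array([x,y,.006]);a,b,c,d=f(-.037,-.08),f(-.037,.08),f(.037,.08),f(.037,-.08)
    return np.r_[lr(L,a,b),lr(Rr,d,c),lr(T,b,c),lr(Bt,a,d),p[5]*50]
s=least_squares(res,np.zeros(6),loss="soft_l1",x_scale=[.01]*3+[.1]*3);print(s.x[:3]*1000,np.degrees(s.x[3:]),np.sqrt((s.fun**2).mean()))
E
python3 fit.py|sed -n '/---/,$p'
```

```text
--- w1
[-0.3151  1.3191  8.0251] [-0.0601  0.8863 -0.0471] 0.19041364074127937
```

Request:
drive_tool([
  [[0,0,0],[0.48,-0.14,0],0],
  [[0,0,0],[0.48,-0.14,0],0],
  [[0,0,0],[0,0,0],0],
])

```text
clock: 14.47
eef_pos: [0.5019, 0.22, 0.0721]
tool_rot: [0.797, 0.604, 0.005, -0.008]
ft_force: [0.1, -0.1, 16.1]
grip_width: 0.0091
grasp_force: 61.3
```

```bash
python3 st.py
```

```text
{'eef_pos': [0.5019, 0.22, 0.0721], 'tool_rot': [0.7966, 0.6044, 0.0052, -0.0079], 'ft_force': [0.0912, -0.0625, 16.0582], 'ft_torque': [0.0248, 0.1646, -0.0221]}
```

```bash
python3 - <<'E'
from workcell import *
from h import *
c=camera("wrist");np.savez("w9.npz",**{k:c[k] for k in("image","K","view")})
t=camera("top");np.savez("t9.npz",**{k:t[k] for k in("image","K","view")})
E
sed -i 's/^fit("w8".*/&\nHOLE["w9"]=HOLE["w8"]\nfit("w9",np.array([.5019,.22,.0721]),-15.7)/' fit.py; python3 fit.py
python3 - <<'E'
import numpy as np,cv2
for n in("w3","w4","w7","w8","w9"):
    g=np.load(f"{n}.npz")["image"].astype(np.float32).mean(2)
    # hole outline rows/cols: plate brightness boundary
    print(n,"edge row",g[70:86,320:345].mean(1).astype(int).tolist(),"pin col281",g[84:124,281].astype(int).tolist())
E
```

```text
w2 inliers 18 11 20 err 0.6951967679185884 0.9954972216899591 1.4210854715202004e-14
 L [[200.27180906778395, 90.0], [210.1951967679186, 258.0]] R [[362.1637286836559, 90.0], [359.6210001916076, 252.0]] T [[77.49999999999999, 210.0], [77.5, 346.0]]
 offset from eef (mm) [  1.677    1.3072 -11.874 ] dyaw,pitch(x'),roll(y') deg [ 0.2265 -1.8256  0.1343] rms 0.20634757183938401
w8 inliers 8 20 14 err 0.796600234466581 0.9576135868774713 5.684341886080802e-14
 L [[199.55803048065653, 90.0], [189.76670574443142, 282.0]] R [[361.40165481201905, 90.0], [354.1310059515168, 240.0]] T [[77.49999999999994, 210.0], [77.49999999999996, 346.0]]
 offset from eef (mm) [  1.4856   1.4161 -11.8391] dyaw,pitch(x'),roll(y') deg [ 0.2582 -1.7394  0.2039] rms 0.23292906134019165
w9 inliers 9 21 11 err 0.7780678851175651 0.8423342033058816 0.3429811866859893
 L [[200.810269799826, 96.0], [189.44495213228902, 282.0]] R [[360.68041892524934, 90.0], [354.2610252292042, 240.0]] T [[77.73878437047753, 230.0], [79.79522431259043, 346.0]]
 offset from eef (mm) [  1.3119   1.218  -11.6994] dyaw,pitch(x'),roll(y') 
[... 901 characters left out ...]
 121, 120, 121, 120, 121, 120, 121, 121, 118, 120, 121, 100, 80, 126, 119, 62, 59, 64, 70, 117, 119, 119, 118]
w8 edge row [118, 115, 115, 115, 118, 121, 99, 66, 119, 121, 120, 119, 120, 120, 120, 120] pin col281 [70, 129, 137, 96, 113, 123, 121, 118, 117, 118, 116, 118, 119, 119, 118, 118, 120, 120, 121, 120, 121, 123, 122, 122, 120, 120, 120, 121, 117, 84, 99, 125, 66, 59, 67, 72, 84, 117, 120, 118]
w9 edge row [121, 118, 115, 115, 115, 118, 119, 113, 81, 77, 120, 121, 120, 120, 120, 120] pin col281 [91, 90, 98, 114, 122, 121, 118, 118, 117, 118, 116, 119, 118, 121, 117, 118, 124, 123, 121, 121, 122, 123, 120, 122, 120, 120, 121, 122, 81, 93, 199, 152, 149, 102, 62, 58, 120, 118, 119, 119]
```

Request:
drive_tool([
  [[0,0,-0.5],[-0.48,0.14,0],0],
  [[0,0,-0.5],[-0.48,0.14,0],0],
  [[0,0,0],[0,0,0],0],
])

```text
clock: 14.82
eef_pos: [0.5003, 0.2194, 0.0685]
tool_rot: [0.797, 0.605, -0.004, -0.003]
ft_force: [2.0, 1.4, 1.1]
grip_width: 0.0091
grasp_force: 59.4
```

```bash
python3 st.py; python3 - <<'E'
import cv2,numpy as np
ims=[np.load(f"{n}.npz")["image"][:,:,::-1] for n in("s3","s7")]
cv2.imwrite("pics/c9.png",np.hstack([cv2.resize(i[140:200,235:285],(400,480),interpolation=cv2.INTER_CUBIC) for i in ims]))
E
```

```text
{'eef_pos': [0.5003, 0.2194, 0.0685], 'tool_rot': [0.7966, 0.6045, -0.0043, -0.003], 'ft_force': [1.9826, 1.4278, 1.0689], 'ft_torque': [0.4724, -0.551, 0.0444]}
```

View pics/c9.png

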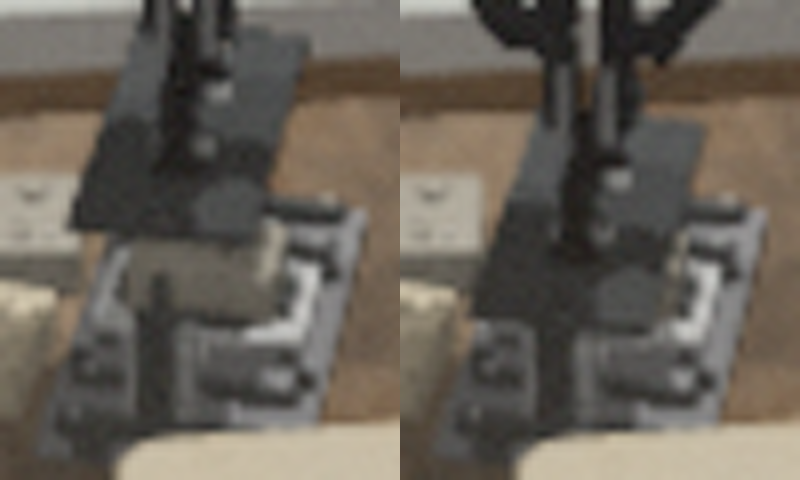

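It released and moved down 3.6 mm. Remove the sideways load, then continue.

Request:
drive_tool([
  [[0.8,0.5,0],[0,0,0],0],
  [[0,0,0],[0,0,0],0],
])

```text
clock: 14.98
eef_pos: [0.5001, 0.2195, 0.0672]
tool_rot: [0.797, 0.604, -0.006, -0.004]
ft_force: [1.8, 1.8, 0.3]
grip_width: 0.0094
grasp_force: 59.4
```

```bash
python3 st.py; python3 - <<'E'
from workcell import *
import numpy as np
c=camera("wrist");np.savez("w10.npz",**{k:c[k] for k in("image","K","view")})
g=c["image"].astype(np.float32).mean(2);print(g[20:86,276:288].mean(1).astype(int).tolist(),"edge",g[66:86,320:345].mean(1).astype(int).tolist())
E
```

```text
{'eef_pos': [0.5001, 0.2195, 0.0672], 'tool_rot': [0.7966, 0.6044, -0.0055, -0.0036], 'ft_force': [1.7983, 1.8056, 0.2721], 'ft_torque': [0.3088, -0.4232, -0.0152]}
[160, 160, 160, 160, 160, 160, 159, 159, 159, 159, 159, 159, 159, 159, 160, 161, 164, 108, 107, 111, 112, 111, 106, 105, 108, 109, 111, 114, 112, 108, 106, 108, 110, 110, 111, 110, 112, 115, 109, 86, 55, 58, 61, 63, 66, 66, 65, 66, 64, 64, 65, 65, 63, 65, 65, 65, 61, 116, 121, 120, 120, 121, 92, 83, 93, 106] edge [117, 115, 115, 114, 114, 117, 118, 96, 45, 129, 141, 119, 118, 119, 119, 119, 119, 119, 118, 119]
```

Request:
drive_tool([
  [[0.7,0.7,0],[0,-0.6,0],0],
  [[0,0,-0.5],[0,0,0],0],
  [[0,0,0],[0,0,0],0],
])

```text
clock: 15.28
eef_pos: [0.5002, 0.2198, 0.0666]
tool_rot: [0.797, 0.604, -0.002, -0.0]
ft_force: [0.3, 1.2, -1.4]
grip_width: 0.0095
grasp_force: 59.1
```

```bash
python3 st.py
```

```text
{'eef_pos': [0.5002, 0.2198, 0.0666], 'tool_rot': [0.7967, 0.6044, -0.0019, -0.0003], 'ft_force': [0.3238, 1.2431, -1.3521], 'ft_torque': [0.2473, -0.2982, 0.0082]}
```

Request:
drive_tool([
  [[0.5,0.5,-0.5],[0,0,0],0],
  [[0,0,-0.5],[0,0,0],0],
  [[0,0,-0.5],[0,0,0],0],
  [[0,0,0],[0,0,0],0],
])

```text
clock: 15.62
eef_pos: [0.5008, 0.2203, 0.0654]
tool_rot: [0.797, 0.604, -0.002, -0.0]
ft_force: [-0.2, -0.1, -0.3]
grip_width: 0.0092
grasp_force: 59.2
```

Request:
drive_tool([
  [[0,0,-0.5],[0,0,0],0],
  [[0,0,-0.5],[0,0,0],0],
  [[0,0,-0.5],[0,0,0],0],
  [[0,0,0],[0,0,0],0],
])

```text
clock: 15.95
eef_pos: [0.501, 0.2203, 0.0637]
tool_rot: [0.797, 0.604, -0.002, -0.0]
ft_force: [-0.0, -0.3, -3.8]
grip_width: 0.0095
grasp_force: 59.2
```

```bash
python3 st.py
```

```text
{'eef_pos': [0.501, 0.2203, 0.0637], 'tool_rot': [0.7967, 0.6044, -0.0018, -0.0002], 'ft_force': [-0.002, -0.3187, -3.7505], 'ft_torque': [0.0488, -0.0148, -0.0168]}
```

Request:
drive_tool([
  [[0,0,-0.5],[0,0,0],0],
  [[0,0,-0.5],[0,0,0],0],
  [[0,0,-0.5],[0,0,0],0],
  [[0,0,0],[0,0,0],0],
])

```text
clock: 16.28
eef_pos: [0.501, 0.2202, 0.0635]
tool_rot: [0.797, 0.604, -0.001, -0.0]
ft_force: [-3.7, -1.0, 4.3]
grip_width: 0.0092
grasp_force: 60.1
```

```bash
python3 st.py; cat >hk.py <<'E'
from workcell import *
import numpy as np
g=camera("wrist")["image"].astype(np.float32).mean(2)
p=g[15:86,276:288].mean(1);d=np.diff(p);print("steps",[(i+15,int(d[i])) for i in np.where(np.abs(d)>18)[0]])
E
python3 hk.py
```

```text
{'eef_pos': [0.501, 0.2202, 0.0635], 'tool_rot': [0.7967, 0.6043, -0.0015, -0.0], 'ft_force': [-3.6864, -0.9543, 4.2954], 'ft_torque': [-0.3548, 0.6107, -0.0109]}
steps [(np.int64(45), -67), (np.int64(67), -25), (np.int64(68), -26), (np.int64(84), 34)]
```

Request:
drive_tool([
  [[-0.5,0,-0.5],[0,0,0],0],
  [[0,0,-0.5],[0,0,0],0],
  [[0,0,0],[0,0,0],0],
])

```text
clock: 16.58
eef_pos: [0.501, 0.2202, 0.0634]
tool_rot: [0.797, 0.604, -0.001, 0.0]
ft_force: [-3.9, -2.7, 9.7]
grip_width: 0.0092
grasp_force: 60.8
```

```bash
python3 st.py;  python3 hk.py; python3 - <<'E'
from workcell import *
from h import *
for n in("side","top"):
    c=camera(n);np.savez(n[0]+"11.npz",**{k:c[k] for k in("image","K","view")})
c=camera("wrist");np.savez("w11.npz",**{k:c[k] for k in("image","K","view")})
E
sed -i 's/^fit("w9".*/&\nHOLE["w11"]=HOLE["w8"]\nfit("w11",np.array([.501,.2202,.0634]),-15.7)/' fit.py; python3 fit.py|grep -A2 w11
```

```text
{'eef_pos': [0.501, 0.2202, 0.0634], 'tool_rot': [0.7968, 0.6043, -0.0008, 0.0003], 'ft_force': [-3.9181, -2.6777, 9.6859], 'ft_torque': [-0.5979, 0.9388, 0.0682]}
steps [(np.int64(45), -72), (np.int64(67), -23), (np.int64(68), -31), (np.int64(84), 33)]
w11 inliers 20 14 11 err 0.48906576303247107 0.8839816258584392 0.3668341708542755
 L [[200.1091256550691, 90.0], [208.8271996532566, 234.0]] R [[361.2492519701628, 90.0], [357.83296809810764, 276.0]] T [[74.77638190954774, 238.0], [76.81155778894473, 346.0]]
 offset from eef (mm) [ 2.6221  1.5138 -6.0908] dyaw,pitch(x'),roll(y') deg [ 0.9215 -6.1846  0.6588] rms 1.010103125295401
```

Request:
drive_tool([
  [[0,0,0],[0.96,-0.27,0],0],
  [[0,0,0],[0.96,-0.27,0],0],
  [[0,0,0],[0,0,0],0],
])

```text
clock: 17.03
eef_pos: [0.5015, 0.2212, 0.0635]
tool_rot: [0.797, 0.604, 0.014, -0.011]
ft_force: [-3.3, 0.4, 7.5]
grip_width: 0.0094
grasp_force: 60.5
```

```bash
python3 st.py;  python3 hk.py
```

```text
{'eef_pos': [0.5015, 0.2212, 0.0635], 'tool_rot': [0.7966, 0.6042, 0.0144, -0.0111], 'ft_force': [-3.2611, 0.4292, 7.5172], 'ft_torque': [-0.0194, 0.7512, 0.0211]}
steps [(np.int64(48), -59), (np.int64(69), -19), (np.int64(70), -33)]
```

Request:
drive_tool([
  [[-0.7,0,-0.5],[-0.96,0.27,0],0],
  [[0,0,-0.5],[-0.96,0.27,0],0],
  [[0,0,0],[0,0,0],0],
])

```text
clock: 17.33
eef_pos: [0.5011, 0.22, 0.0634]
tool_rot: [0.797, 0.604, -0.001, 0.001]
ft_force: [-4.7, -4.8, 15.1]
grip_width: 0.0096
grasp_force: 61.5
```

Request:
drive_tool([
  [[0,0,-0.5],[0,0,0],0],
  [[0,0,-0.5],[0,0,0],0],
  [[0,0,0],[0,0,0],0],
])

```text
clock: 17.58
eef_pos: [0.5012, 0.22, 0.0633]
tool_rot: [0.797, 0.604, 0.0, 0.001]
ft_force: [-5.7, -4.4, 18.5]
grip_width: 0.0088
grasp_force: 62.0
```

```bash
python3 st.py;  python3 hk.py
```

```text
{'eef_pos': [0.5012, 0.22, 0.0633], 'tool_rot': [0.7969, 0.6042, 0.0001, 0.001], 'ft_force': [-5.6783, -4.3512, 18.5143], 'ft_torque': [-0.9834, 1.3618, 0.0245]}
steps [(np.int64(44), -26), (np.int64(45), -34), (np.int64(66), -18), (np.int64(67), -32), (np.int64(84), 27)]
```

Request:
drive_tool([
  [[0.7,0.5,1.5],[0,0,0],0],
  [[0,0,1.5],[0,0,0],0],
  [[0,0,0.8],[0,0,0],0],
  [[0,0,0],[0,0,0],0],
])

```text
clock: 17.97
eef_pos: [0.5011, 0.221, 0.0635]
tool_rot: [0.797, 0.604, -0.001, -0.0]
ft_force: [-0.4, -1.7, 1.9]
grip_width: 0.0091
grasp_force: 59.8
```

Request:
drive_tool([
  [[0,0,0.5],[0,0,0],0],
  [[0,0,0.5],[0,0,0],0],
  [[0,0,0],[0,0,0],0],
])

```text
clock: 18.22
eef_pos: [0.5005, 0.2211, 0.0639]
tool_rot: [0.797, 0.604, -0.002, -0.0]
ft_force: [-0.3, -0.1, -3.1]
grip_width: 0.0092
grasp_force: 59.1
```

Request:
drive_tool([
  [[0,0,0.5],[0,0,0],0],
  [[0,0,0.5],[0,0,0],0],
  [[0,0,0],[0,0,0],0],
])

```text
clock: 18.47
eef_pos: [0.5002, 0.2211, 0.0641]
tool_rot: [0.797, 0.604, -0.002, -0.001]
ft_force: [2.4, 1.8, -13.1]
grip_width: 0.0095
grasp_force: 58.5
```

```bash
python3 st.py;  python3 hk.py
```

```text
{'eef_pos': [0.5002, 0.2211, 0.0641], 'tool_rot': [0.7966, 0.6045, -0.0022, -0.0006], 'ft_force': [2.3873, 1.7628, -13.1161], 'ft_torque': [0.4026, -0.5817, -0.0608]}
steps [(np.int64(47), -61), (np.int64(69), -30)]
```

Pulling up 10 N at the centre is held after 0.5 mm of play, so both catches are shut. Relax and let go.

Request:
drive_tool([
  [[0,0,-1.3],[0,0,0],0],
  [[0,0,0],[0,0,0],0],
  [[0,0,0],[0,0,0],0.4],
  [[0,0,0],[0,0,0],0.5],
  [[0,0,0],[0,0,0],0.5],
  [[0,0,0],[0,0,0],0.5],
  [[0,0,0],[0,0,0],0.5],
])

```text
clock: 19.1
eef_pos: [0.5015, 0.2213, 0.0654]
tool_rot: [0.797, 0.604, -0.0, 0.0]
ft_force: [0.5, 0.3, 0.4]
grip_width: 0.0424
grasp_force: 0.0
```

Request:
drive_tool([
  [[0,0,5],[0,0,0],0.5],
  [[0,0,15],[0,0,0],0.5],
  [[0,0,25],[0,0,0],0.5],
  [[0,0,30],[0,0,0],0.5],
  [[0,0,30],[0,0,0],0.5],
  [[0,0,30],[0,0,0],0.5],
  [[0,0,0],[0,0,0],0.5],
  [[0,0,0],[0,0,0],0.5],
])

```text
clock: 19.77
eef_pos: [0.5024, 0.2217, 0.2022]
tool_rot: [0.797, 0.604, 0.002, 0.001]
ft_force: [-0.1, -0.0, -0.3]
grip_width: 0.0429
grasp_force: 0.0
```

```bash
python3 st.py; python3 - <<'E'
from workcell import *
from h import *
import cv2
from scipy.optimize import least_squares
from scipy.spatial.transform import Rotation as R
np.set_printoptions(precision=3,suppress=True)
W=camera("wrist");np.savez("w12.npz",**{k:W[k] for k in("image","K","view")})
for q in("catch_left","catch_right","template"):
    for s in silhouettes(q,W)[:2]:print(q,round(s["conf"],2),s["bbox"])
th=np.radians(-15.7);y=np.array([-np.sin(th),np.cos(th),0]);x=np.array([y[1],-y[0],0]);c=np.array([.5025,.2215,.056])
print(proj(W,[c+sx*.037*x+sy*.08*y for sx,sy in((-1,1),(1,1),(1,-1),(-1,-1))]))
t=camera("top")
for q in("housing_a","steel_block"):
    for s in silhouettes(q,t)[:3]:print(q,round(s["conf"],2),s["bbox"])
E
```

```text
{'eef_pos': [0.5024, 0.2217, 0.2022], 'tool_rot': [0.7967, 0.6044, 0.0017, 0.0005], 'ft_force': [-0.1283, -0.0368, -0.2686], 'ft_torque': [0.0404, 0.0424, -0.0217]}
catch_left 0.69 [268.7, 72.5, 288.5, 94.6]
catch_right 0.63 [272.6, 264.4, 288.3, 288.9]
template 0.57 [235.9, 86.9, 323.5, 270.2]
[[234.018  88.728]
 [325.518  88.866]
 [319.415 269.211]
 [240.042 269.204]]
housing_a 0.25 [199.4, 216.1, 225.5, 246.5]
steel_block 0.58 [390.4, 172.2, 407.5, 187.9]
```

```bash
python3 -c "
from workcell import *
print(job_done())"
```

```text
the job is handed in; nothing more can be done
None
```

I seated the template on both pins, let go, backed the arm off and handed the job in at about 20 s. The hand-in gave no verdict, but an upward pull of about 10 N and the last wrist picture both indicate the catches are shut; the highest net press was about 22 N.

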